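# Put the flower press together

### The job

Put the little wooden flower press together for the class. Lower the flat board with four holes over the four steel posts of the base until it lies flat on the base, and only then lower the ridged board over the same posts, ridge up, until it lies flat on the first board. Leave the undrilled board, which belongs to another press, where it lies, and let go of everything at the end.

Things in the scene. Friction and masses are not known exactly. Their poses are not given: they have to be found in the camera images.
- press_base: Base of the press, fixed to the table: a brown wooden slab 140 mm long (its x) by 84 mm wide (its y) by 18 mm thick, lying flat, with a notch in the middle of each long side (60 mm long, 17 mm deep), so that its waist is 50 mm wide. Four upright steel posts, 8 mm in diameter with tapered tips 4 mm across, stand at x = +-50 mm, y = +-24 mm and reach 68 mm above the table. The origin is the centre of the underside, on the table; z is up.
- flat_board_center (a point): Centre (half-way up, 7 mm above its underside) of the flat drilled board: loose plywood, about 100 g, 140 mm long (x) by 84 mm wide (y) by 14 mm thick, the same outline and notches as the base, so that its waist is 50 mm wide over the middle 60 mm of its length and can be gripped there along y. Four through holes 22 mm in diameter at x = +-50 mm, y = +-24 mm. Plain on both faces. It starts flat on the table; either way round is right.
- ridge_board_center (a point): Centre of the plywood of the ridged board (7 mm above its underside, 7 mm below its upper face, ridge not counted): loose, about 120 g, the same board with the same notches, 50 mm waist and four 22 mm holes, but with a wooden ridge on top, 120 mm long (x), 18 mm wide (y) and 12 mm high, along its middle. It starts flat on the table, ridge up; either way round is right.
- blank_board_center (a point): Centre (7 mm above its underside) of the undrilled board: loose plywood with the outline, thickness and notches of the flat board but no holes. It is not used and stays where it lies on the table.
Mind the look-alikes: they are no part of the job. There is more than one size of the press_base; the one meant has the size given above. What is shaped like the part that bears flat_board_center but blue or pink is not meant.

How it is judged:
On the way:
1. The flat board lies flat on the base, over all four posts, before the ridged board is on (horizontal distance between flat_board_center and press_base below 0.015 m and z of flat_board_center in the frame of press_base below 0.029 m and angle between the x axis of flat_board_center and the x axis of press_base, either way round below 0.2 rad and angle between the z axis of flat_board_center and the z axis of press_base, either way round below 0.1 rad and horizontal distance between ridge_board_center and press_base above 0.05 m), for 0.2 s.
At the end, for the whole second after the job is handed in: Flat board flat on the base, ridged board flat on it, ridge up, both over all four posts: centres within 15 mm sideways of the base's, turned under 0.2 rad (either way round), tilted under 0.1 rad, at most 4 mm above their seats (centres 25 and 39 mm above the table when seated) (horizontal distance between each of flat_board_center, ridge_board_center and press_base below 0.015 m and z of flat_board_center in the frame of press_base below 0.029 m and angle between the x axis of each of flat_board_center, ridge_board_center and the x axis of press_base, either way round below 0.2 rad and angle between the z axis of flat_board_center and the z axis of press_base, either way round below 0.1 rad and z of ridge_board_center in the frame of press_base below 0.043 m and angle between ridge_board_center's own z axis and vertical below 0.1 rad); the robot touches nothing.
It fails at once if The undrilled board is moved more than 40 mm (distance of blank_board_center from where it was at the start of the episode above 0.04 m).
It also fails if it takes over 64 s, if anything falls off the work surface, if the arm or the gripper's body presses on something with over 40 N, if the wrist force passes 120 N, or if a joint passes its speed limit or range.

### The arm

A 6-joint arm with a two-finger parallel gripper is mounted at the origin on the work surface. World frame = base frame: x ahead of the robot, y to its left, z up, the work surface at z = 0. Lengths are in m, angles in rad, forces in N, time in s.
With the tool pointing down it reaches from about 0.275 to 0.85 m from the base axis. Payload 5.2 kg.
Tool frame: the origin (TCP) lies midway between the tips of the shut fingers; the grasp point (between the pads) lies 19 mm behind it; z points along the fingers, y is the direction in which the jaws open and shut (so a half turn about z gives the same grasp; the last joint's range is limited). The gripper opens to 85 mm and grips with 20 to 120 N. Pads are 22 mm wide; open, the fingers measure 114 mm over their backs; the gripper's body (76 mm by 85 mm) begins 54 mm behind the grasp point. The pads swing forward as they close: fully open they stand 13 mm farther back than shut.
Start: joints at [-1.461, 0.259, 1.535, -0, 1.348, -0.203], TCP at [0.169, -0.523, 0.231] pointing down, gripper open.
Joint ranges: [-3.14, 3.14], [-0.91, 2.08], [0.19, 2.58], [-1.22, 4.36], [0.22, 2.71], [-3.12, 3.12]. Speed limits (rad/s): [2.57, 2.57, 3.14, 3.14, 3.14, 3.14].

### API

Orientations are given as a 3x3 rotation matrix whose columns are the frame's x, y, z axes.
In Python, from plant import manip gives the robot as it stands.
- The arm moves only by the tool step_arm, never from a script. Its argument "commands" is one flat list of numbers, 5 for each row, row after row: the opening, from 0 (shut) to 1 (fully open), then the shift along the tool's x, y, z in m, then the turn about the tool's z in rad. In form: [fingers, x, y, z, spin, fingers, x, y, z, spin, ...]. A call has 1 to 8 rows; each row shifts and turns the pose as measured when the row begins, along the tool's axes as they then stand; what a row does not reach is not made up. A row lasts 1/12 s, in which the tool goes at most 41.7 mm and 7.16 degrees, less where a joint would pass 70% of its speed; a pose out of reach is approached as far as the arm can. A call with a gripper value outside its range is refused whole. The fingers move at their own pace and stop on an object; "newtons" is the grip in N (left out, the last holds). Time passes only in rows, so rows that do not move let the fingers close. It gives the time, the measured TCP pose, the force and the opening at its end, in the units of the state.
- manip.read_state(): the state, without advancing time (a new reading comes with each control period).
- manip.get_image(name): name is "scene" or "top"; returns a dict with "img" (480x640x3 uint8, red, green, blue), "depth" (480x640 float32, m along the optical axis (not along the pixel's ray), 0 where there is no reading), "fx", "fy", "cx", "cy" (pixels), "R" (3x3) and "t" (3): a world point X has camera coordinates R X + t. Camera axes: x right, y down, z forward; pixel columns grow to the right and rows downward; lengths in m; the calibration is good to about 2 mm. A picture is of the moment at which its call begins.
- manip.sign_off(): hands the job in, once; it reports no verdict.
The state is a dict: "clock": time; "joint_pos": joint angles; "joint_velocities": joint speeds; "joint_efforts": joint torques, N m; "tool_pos": TCP position; "ee_rot": TCP orientation; "ft_force": force on the tool from outside, world axes, zero at the start; "torque": the same for the moment, N m; "width": opening from 0.0 (shut) to 1.0 (fully open).
Only numpy, scipy, OpenCV 4.12 (cv2) and the standard library are available. Lean on these libraries where they do the work, as an engineer would, in place of code of your own. Each camera call takes 0.05 s, during which the arm holds its last target.

## Working session

There is one attempt and no reset: what is moved stays moved. The work goes in short steps, Python scripts to look and compute and a tool call to move; the robot and the scene stay as the last step left them, time stands still between calls to the robot, and variables do not carry over. Pictures are saved under pics/ and viewed, and the job is handed in when it is done.

Besides the shell and the picture viewer there is one more tool, called after ">>>" by a JSON object that holds its "method" and its "body", one argument or row to a line. step_arm: Moves the arm, as the interface text tells. Its arguments: {"type":"object","properties":{"commands":{"type":"array"},"newtons":{"type":"number"}},"required":["commands"]}

```bash
mkdir -p pics; ls; python3 - <<'E'
from plant import manip
import cv2,numpy as np
s=manip.read_state();print(s['clock'],s['tool_pos'],s['ee_rot'],s['width'])
for n in ('scene','top'):
    d=manip.get_image(n);np.savez('%s0.npz'%n,**d)
    cv2.imwrite('pics/%s0.png'%n,d['img'][:,:,::-1]);print(n,d['fx'],d['cx'],d['cy'],d['R'],d['t'])
E
```

```text
pics
0.0 [ 0.16921218 -0.52276914  0.23047113] [[ 9.51460141e-01  3.07771927e-01 -2.01101671e-04]
 [ 3.07771776e-01 -9.51458496e-01  1.80650790e-03]
 [ 3.64652523e-04 -1.78071368e-03 -9.99998348e-01]] 1.0006059971109036
scene 576.1265808284448 324.1205204949259 233.55819466939187 [[ 0.09437756  0.99550073 -0.00843593]
 [ 0.73418499 -0.0753217  -0.67475851]
 [-0.672358    0.05748853 -0.73799037]] [-0.05446867 -0.33768528  1.70425268]
top 532.4457330428748 317.4309216270294 236.81882390547065 [[ 0.00586037 -0.99977799  0.02023935]
 [-0.99558038 -0.00773048 -0.0935946 ]
 [ 0.09373028 -0.0196014  -0.99540465]] [0.00745957 0.52371407 1.18222821]
```

View pics/scene0.png

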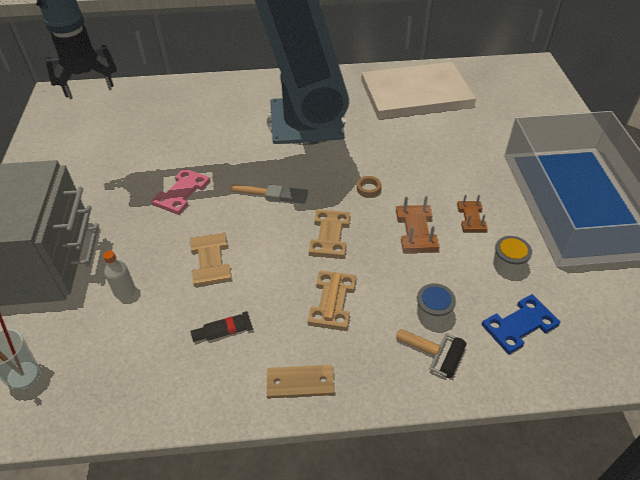

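View pics/top0.png

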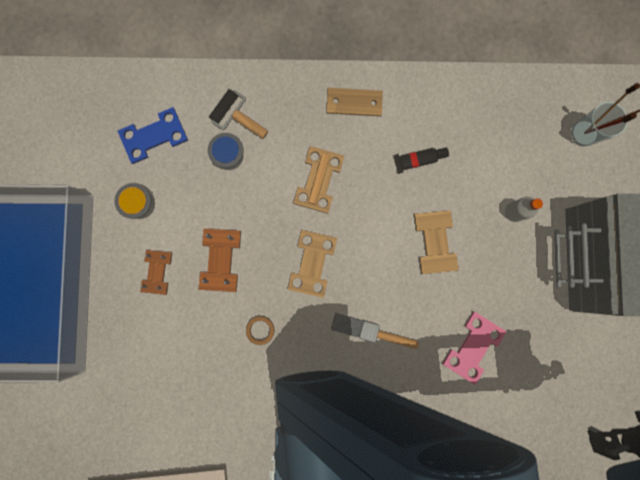

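Top view: the base candidates are (220,260), which is larger, and (156,272), which is smaller. The drilled wooden boards are at (313,263), which looks flat, and (319,180), which looks ridged. The undrilled board is at (436,242), and blue and pink decoys are at (153,135) and (475,347). I'll measure them and enlarge a crop to confirm.

```bash
cat > h.py <<'E'
import numpy as np,cv2
def ray(d,uv,z):
    uv=np.atleast_2d(np.float64(uv));R,t=d['R'],d['t']
    r=np.c_[(uv[:,0]-d['cx'])/d['fx'],(uv[:,1]-d['cy'])/d['fy'],np.ones(len(uv))]@R
    c=-R.T@t
    return c+r*((z-c[2])/r[:,2])[:,None]
def comps(d,zs,box,lo=(5,70,70),hi=(28,255,255)):
    m=cv2.inRange(cv2.cvtColor(d['img'],cv2.COLOR_RGB2HSV),lo,hi)
    k=np.zeros_like(m);x0,y0,x1,y1=box;k[y0:y1,x0:x1]=255;m&=k
    cs,_=cv2.findContours(m,cv2.RETR_EXTERNAL,cv2.CHAIN_APPROX_NONE)
    for c in cs:
        if cv2.contourArea(c)<300:continue
        P=ray(d,c[:,0,:].astype(float),zs)[:,:2]
        (cx,cy),(w,h),a=cv2.minAreaRect((P*1000).astype(np.float32))
        if w<h:w,h,a=h,w,a+90
        u=c[:,0].mean(0)
        a=(a+90)%180-90
        yield u.round(),np.array([cx,cy])/1000,(w,h),a
E
python3 - <<'E'
from h import *
for n,box in (('top',(130,75,470,310)),('scene',(185,190,500,400))):
    d=dict(np.load(n+'0.npz'))
    print(n)
    for z in (.014,.018):
        for u,c,s,a in comps(d,z,box): 
            uu=u.astype(int); print(z,u,c.round(4),np.round(s,1),round(a,2), d['img'][uu[1],uu[0]])
d=dict(np.load('top0.npz'));i=d['img'][:,:,::-1]
cv2.imwrite('pics/crop.png',cv2.resize(i[140:305,135:465],None,fx=2.4,fy=2.4,interpolation=2))
E
```

```text
top
0.014 [155. 272.] [0.4425 0.3759] [96.7 59.7] -5.52 [149  93  56]
0.014 [312. 263.] [0.4643 0.0226] [140.6  85. ] -12.23 [154 122  78]
0.014 [219. 260.] [0.4712 0.2328] [141.   86.2] -3.24 [148  90  50]
0.014 [436. 242.] [ 0.5157 -0.2609] [140.4  86.3] 6.41 [159 125  86]
0.014 [136. 200.] [0.6064 0.4226] [64.8 34.1] 2.21 [174 125   8]
0.014 [318. 179.] [0.659  0.0091] [142.1  85.1] -15.38 [189 142  89]
0.014 [249. 124.] [0.7878 0.1713] [92.6 23.9] 55.9 [176 132  82]
0.014 [354. 101.] [ 0.8444 -0.0736] [130.7  62.9] 87.5 [140 110  72]
0.018 [155. 272.] [0.4424 0.3747] [96.4 59.5] -5.52 [149  93  56]
0.018 [312. 263.] [0.4642 0.0227] [140.1  84.8] -12.23 [154 122  78]
0.018 [219. 260.] [0.471  0.2321] [140.5  85.9] -3.24 [148  90  50]
0.018 [436. 242.] [ 0.5154 -0.2599] [139.9  86. ] 6.41 [159 125  86]
0.018 [136. 200.] [0.6058 0.4213] [64.6 34. ] 2.21 [174 125   8]
0.018 [318. 179.] [0.6582 0.0092] [141.6  84.8] -15.38 [189 142  89]
0.018 [249. 124.] [0.7866 0.1709] [92.3 23.8] 55.9 [176 132  82]
0.018 [354. 101.] [ 0.843  -0.0732] [130.2  62.7] 87.5 [140 110  72]
scene
0.014 [300
[... 241 characters left out ...]
6.48 [162 130  87]
0.014 [329. 234.] [0.4722 0.0228] [152.3  85.1] -12.46 [158 125  85]
0.014 [417. 227.] [0.4771 0.2335] [155.5  87.6] -3.2 [151 104  65]
0.014 [472. 215.] [0.453  0.3751] [106.1  61.8] -5.45 [147  87  41]
0.018 [300. 381.] [ 0.8556 -0.0728] [128.5  65.1] 87.44 [154 123  83]
0.018 [418. 342.] [0.7924 0.1691] [90.1 28.9] 56.89 [181 136  86]
0.018 [332. 300.] [0.6691 0.0089] [149.5  85.2] -15.41 [191 142  89]
0.018 [210. 260.] [ 0.5269 -0.259 ] [150.2  84.1] 6.48 [162 130  87]
0.018 [329. 234.] [0.4758 0.0224] [151.7  84.8] -12.46 [158 125  85]
0.018 [417. 227.] [0.4807 0.2323] [154.9  87.2] -3.2 [151 104  65]
0.018 [472. 215.] [0.4568 0.3733] [105.7  61.5] -5.45 [147  87  41]
```

View pics/crop.png

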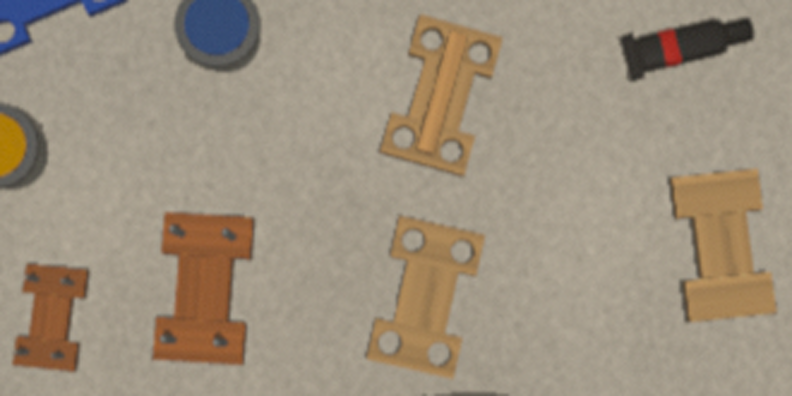

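The crop confirms them. The larger base with four posts is at top (219,260), 141x86 mm; the other is 97x60. The flat drilled board is at (312,263) with four holes and no ridge. The ridged board is at (318,179) and the undrilled one at (436,242). First I'll spin the tool to the flat board's yaw.

>>> {"method": "step_arm", "body": {
  "commands": [1,0,0,0,0.12,1,0,0,0,0.12,1,0,0,0,0.12,1,0,0,0,0.12,1,0,0,0,0.05],
  "newtons": 60
}}

```text
clock: 0.52
tool_pos: [0.1691, -0.5211, 0.2279]
ee_rot: [[0.972, -0.237, -0.001], [-0.237, -0.972, 0.007], [-0.003, -0.007, -1.0]]
ft_force: [-0.6, -0.0, -0.3]
width: 0.998
```

```bash
cat >> h.py <<'E'
def delta(target,yaw_deg):
    from plant import manip
    s=manip.read_state();R=s['ee_rot'];p=s['tool_pos']
    th=np.degrees(np.arctan2(R[1,0],R[0,0]))
    e=(th-yaw_deg+90)%180-90
    print('t %.2f'%s['clock'],'pos',p.round(4),'yaw %.2f'%th,'w %.3f'%s['width'],'F',np.round(s['ft_force'],1))
    print('tool shift mm',(R.T@(np.array(target)-p)*1000).round(1),'spin rad %.3f'%np.radians(e))
E
python3 -c "
from h import *
delta([.465,.0228,.10],-12.3)"
```

```text
t 0.52 pos [ 0.1691 -0.5211  0.2279] yaw -13.70 w 0.998 F [-0.6 -0.  -0.3]
tool shift mm [ 159.  -597.6  131.7] spin rad -0.024
```

>>> {"method": "step_arm", "body": {
  "commands": [1,0.01,-0.038,0.002,-0.005,1,0.01,-0.038,0.002,-0.005,1,0.01,-0.038,0.002,-0.005,1,0.01,-0.038,0.002,0,1,0.01,-0.038,0.002,0,1,0.01,-0.038,0.002,0,1,0.01,-0.038,0.002,0,1,0.01,-0.038,0.002,0]
}}

```text
clock: 1.18
tool_pos: [0.3171, -0.2387, 0.2086]
ee_rot: [[0.971, -0.239, -0.003], [-0.239, -0.971, 0.01], [-0.006, -0.009, -1.0]]
ft_force: [0.5, -0.6, -0.4]
width: 1.004
```

```bash
python3 -c "
from h import *
delta([.465,.0228,.10],-12.3)"
```

```text
t 1.18 pos [ 0.3171 -0.2387  0.2086] yaw -13.82 w 1.004 F [ 0.5 -0.6 -0.4]
tool shift mm [  81.8 -288.3  110.7] spin rad -0.026
```

>>> {"method": "step_arm", "body": {
  "commands": [1,0.01,-0.038,0.008,-0.01,1,0.01,-0.038,0.008,-0.01,1,0.01,-0.038,0.008,-0.01,1,0.01,-0.038,0.008,0,1,0.01,-0.038,0.008,0,1,0.01,-0.038,0.008,0,1,0.01,-0.03,0.008,0,1,0.01,-0.02,0.008,0]
}}

```text
clock: 1.85
tool_pos: [0.4579, 0.0316, 0.1451]
ee_rot: [[0.978, -0.207, -0.0], [-0.207, -0.978, 0.008], [-0.002, -0.008, -1.0]]
ft_force: [0.4, 0.2, 0.6]
width: 1.004
```

>>> {"method": "step_arm", "body": {
  "commands": [1,0,0,0,0,1,0,0,0,0]
}}

```text
clock: 2.02
tool_pos: [0.4583, 0.0362, 0.1429]
ee_rot: [[0.98, -0.201, -0.003], [-0.201, -0.98, 0.01], [-0.005, -0.009, -1.0]]
ft_force: [0.7, 0.0, 0.4]
width: 1.001
```

```bash
python3 -c "
from h import *
delta([.465,.0228,.06],-12.3)"
```

```text
t 2.02 pos [0.4583 0.0362 0.1429] yaw -11.58 w 1.001 F [0.7 0.  0.4]
tool shift mm [ 9.6 12.5 82.7] spin rad 0.013
```

>>> {"method": "step_arm", "body": {
  "commands": [1,0.005,0.006,0.03,0.006,1,0.005,0.006,0.03,0.006,1,0,0,0.022,0,1,0,0,0,0]
}}

```text
clock: 2.35
tool_pos: [0.4667, 0.0207, 0.0605]
ee_rot: [[0.977, -0.212, 0.002], [-0.212, -0.977, 0.008], [0.0, -0.009, -1.0]]
ft_force: [-0.2, -0.6, -0.0]
width: 1.003
```

```bash
python3 - <<'E'
from h import *
from plant import manip
delta([.465,.0228,-0.003],-12.3)
d=manip.get_image('scene');cv2.imwrite('pics/s1.png',cv2.resize(d['img'][150:350,220:480,::-1],None,fx=3,fy=3))
E
```

```text
t 2.35 pos [0.4667 0.0207 0.0605] yaw -12.24 w 1.003 F [-0.2 -0.6 -0. ]
tool shift mm [-2.1 -1.1 63.6] spin rad 0.001
```

View pics/s1.png

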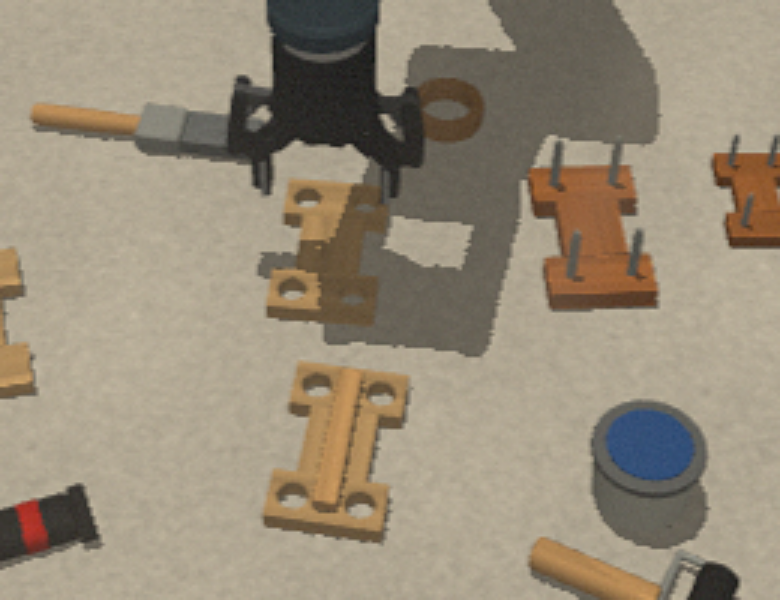

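The crop shows the open fingers on either side of the flat board's waist at about (260,180) and (390,180). I'll go down.

>>> {"method": "step_arm", "body": {
  "commands": [1,-0.001,-0.001,0.025,0,1,-0.001,0,0.02,0,1,0,0,0.01,0,1,0,0,0.004,0,1,0,0,0,0]
}}

```text
clock: 2.82
tool_pos: [0.4709, 0.018, 0.0088]
ee_rot: [[0.976, -0.216, 0.014], [-0.216, -0.976, 0.005], [0.013, -0.008, -1.0]]
ft_force: [0.1, 0.2, -0.1]
width: 0.999
```

```bash
python3 - <<'E'
from h import *
delta([.465,.0228,0],-12.3)
E
```

```text
t 2.82 pos [0.4709 0.018  0.0088] yaw -12.50 w 0.999 F [ 0.1  0.2 -0.1]
tool shift mm [-6.9 -3.4  8.8] spin rad -0.004
```

>>> {"method": "step_arm", "body": {
  "commands": [1,-0.005,-0.002,0.005,0,1,-0.003,-0.002,0.003,0,1,0,0,0,0]
}}

```text
clock: 3.07
tool_pos: [0.466, 0.0228, 0.0037]
ee_rot: [[0.976, -0.218, 0.02], [-0.218, -0.976, 0.004], [0.019, -0.008, -1.0]]
ft_force: [-0.9, -0.3, -0.1]
width: 1.002
```

```bash
python3 - <<'E'
from h import *
delta([.465,.0228,0],-12.3)
E
```

```text
t 3.07 pos [0.466  0.0228 0.0037] yaw -12.58 w 1.002 F [-0.9 -0.3 -0.1]
tool shift mm [-1.   0.2  3.6] spin rad -0.005
```

>>> {"method": "step_arm", "body": {
  "commands": [0.7,0,0,0.003,0,0.5,0,0,0.001,0,0.4,0,0,0,0,0.4,0,0,0,0,0.4,0,0,0,0,0.4,0,0,0,0]
}}

```text
clock: 3.57
tool_pos: [0.4672, 0.0231, 0.0015]
ee_rot: [[0.976, -0.216, 0.024], [-0.216, -0.976, 0.003], [0.022, -0.008, -1.0]]
ft_force: [-0.1, 1.0, -0.9]
width: 0.56
```

```bash
python3 - <<'E'
from h import *
delta([.465,.0228,0],-12.3)
E
```

```text
t 3.57 pos [0.4672 0.0231 0.0015] yaw -12.51 w 0.560 F [-0.1  1.  -0.9]
tool shift mm [-2.1  0.8  1.5] spin rad -0.004
```

>>> {"method": "step_arm", "body": {
  "commands": [0.3,0,0,0,0,0.3,0,0,0,0]
}}

```text
clock: 3.73
tool_pos: [0.4672, 0.0231, 0.0014]
ee_rot: [[0.976, -0.216, 0.023], [-0.216, -0.976, 0.003], [0.022, -0.008, -1.0]]
ft_force: [-0.0, 0.1, -0.5]
width: 0.563
```

>>> {"method": "step_arm", "body": {
  "commands": [0.3,0,0,-0.01,0,0.3,0,0,-0.02,0,0.3,0,0,-0.025,0,0.3,0,0,-0.02,0]
}}

```text
clock: 4.07
tool_pos: [0.4611, 0.0235, 0.0736]
ee_rot: [[0.976, -0.217, 0.011], [-0.217, -0.976, 0.006], [0.009, -0.008, -1.0]]
ft_force: [0.3, -0.1, -0.4]
width: 0.566
```

```bash
python3 - <<'E'
from h import *
from plant import manip
delta([.467,.023,0.14],-12.3)
d=manip.get_image('scene');cv2.imwrite('pics/s2.png',cv2.resize(d['img'][130:350,220:480,::-1],None,fx=2.7,fy=2.7))
E
```

```text
t 4.07 pos [0.4611 0.0235 0.0736] yaw -12.53 w 0.566 F [ 0.3 -0.1 -0.4]
tool shift mm [  6.5  -1.3 -66.3] spin rad -0.004
```

View pics/s2.png

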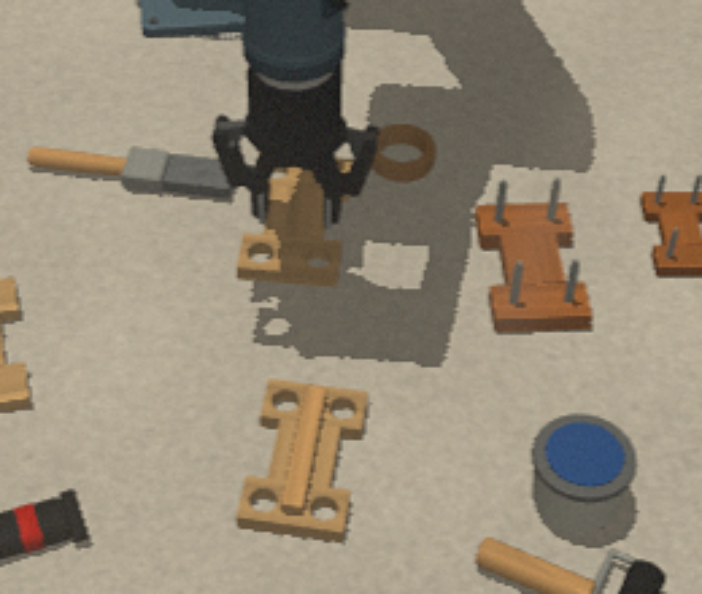

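The board is held; the crop shows it lifted, waist between the fingers at about (295,215). Next I lift above the posts and turn to the base's yaw.

>>> {"method": "step_arm", "body": {
  "commands": [0.3,0.003,0,-0.025,-0.05,0.3,0.002,0,-0.025,-0.05,0.3,0,0,-0.01,-0.04,0.3,0,0,0,-0.02]
}}

```text
clock: 4.45
tool_pos: [0.4674, 0.0219, 0.14]
ee_rot: [[0.999, -0.052, 0.017], [-0.052, -0.999, 0.004], [0.017, -0.005, -1.0]]
ft_force: [-0.4, 0.8, -0.1]
width: 0.568
```

```bash
python3 - <<'E'
from h import *
delta([.473,.233,0.13],-3.2)
E
```

```text
t 4.45 pos [0.4674 0.0219 0.14  ] yaw -2.98 w 0.568 F [-0.4  0.8 -0.1]
tool shift mm [  -5.5 -211.1   11. ] spin rad 0.004
```

>>> {"method": "step_arm", "body": {
  "commands": [0.3,-0.001,-0.03,0.001,0,0.3,-0.001,-0.035,0.001,0,0.3,-0.001,-0.035,0.001,0,0.3,-0.001,-0.035,0.001,0,0.3,-0.001,-0.035,0.001,0,0.3,0,-0.025,0,0,0.3,0,-0.01,0,0,0.3,0,0,0,0]
}}

```text
clock: 5.12
tool_pos: [0.4726, 0.2326, 0.1279]
ee_rot: [[0.998, -0.06, 0.014], [-0.06, -0.998, 0.002], [0.014, -0.002, -1.0]]
ft_force: [0.1, -0.2, -0.9]
width: 0.569
```

```bash
python3 - <<'E'
from h import *
delta([.473,.233,0.11],-3.2)
E
```

```text
t 5.12 pos [0.4726 0.2326 0.1279] yaw -3.46 w 0.569 F [ 0.1 -0.2 -0.9]
tool shift mm [ 0.1 -0.4 17.9] spin rad -0.005
```

```bash
python3 - <<'E'
from h import *
from plant import manip
a=manip.get_image('scene');b=manip.get_image('top')
cv2.imwrite('pics/s3.png',np.hstack([cv2.resize(a['img'][140:280,360:480,::-1],(400,467)),cv2.resize(b['img'][200:320,160:263,::-1],(400,467))]))
E
```

```text
(no output)
```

View pics/s3.png

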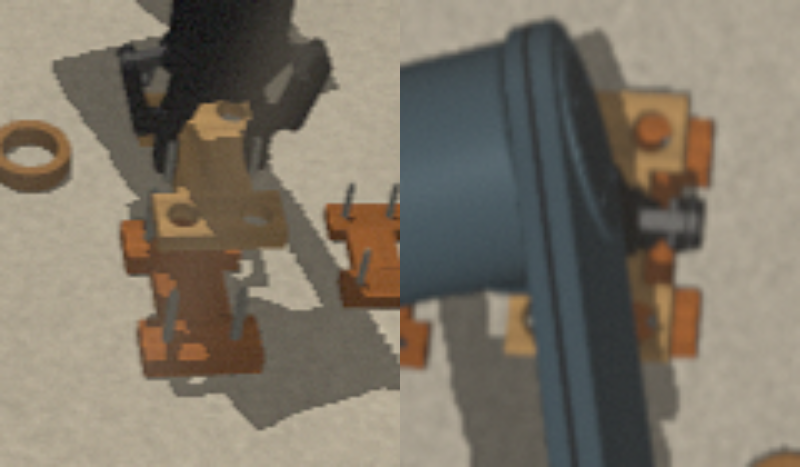

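```bash
python3 - <<'E'
from h import *
d=dict(np.load('top0.npz'))
print(ray(d,[234.7,224.6],.1405),ray(d,[240.7,230.3],.018))
d=dict(np.load('scene0.npz'))
f=lambda x,y:[360+x/3.333,140+y/3.336]
print(ray(d,[f(285,232),f(153,238)],.1405),ray(d,[f(262,348),f(140,352)],.018))
E
```

```text
[[0.53651555 0.18270822 0.1405    ]] [[0.53779936 0.18554619 0.018     ]]
[[0.54570941 0.26853887 0.1405    ]
 [0.54230619 0.18222746 0.1405    ]] [[0.53860906 0.27218603 0.018     ]
 [0.53360052 0.18664412 0.018     ]]
```

In both views the board's corners sit about 3 mm low in y. In x the two views disagree slightly (-1 and +7 mm), so I'll correct by +3 mm y and -2 mm x, then lower.

>>> {"method": "step_arm", "body": {
  "commands": [0.3,-0.001,-0.002,0.015,0,0.3,-0.001,-0.001,0.015,0,0.3,0,0,0.012,0,0.3,0,0,0.005,0]
}}

```text
clock: 5.55
tool_pos: [0.4731, 0.2275, 0.0802]
ee_rot: [[0.998, -0.067, 0.016], [-0.067, -0.998, -0.001], [0.016, 0.0, -1.0]]
ft_force: [0.5, -0.1, -1.1]
width: 0.563
```

```bash
python3 - <<'E'
from h import *
delta([.471,.236,0.02],-3.2)
from plant import manip
a=manip.get_image('scene');b=manip.get_image('top')
cv2.imwrite('pics/s4.png',np.hstack([cv2.resize(a['img'][140:280,360:480,::-1],(400,467)),cv2.resize(b['img'][200:320,160:263,::-1],(400,467))]))
E
```

```text
t 5.55 pos [0.4731 0.2275 0.0802] yaw -3.84 w 0.563 F [ 0.5 -0.1 -1.1]
tool shift mm [-3.6 -8.3 60.2] spin rad -0.011
```

View pics/s4.png

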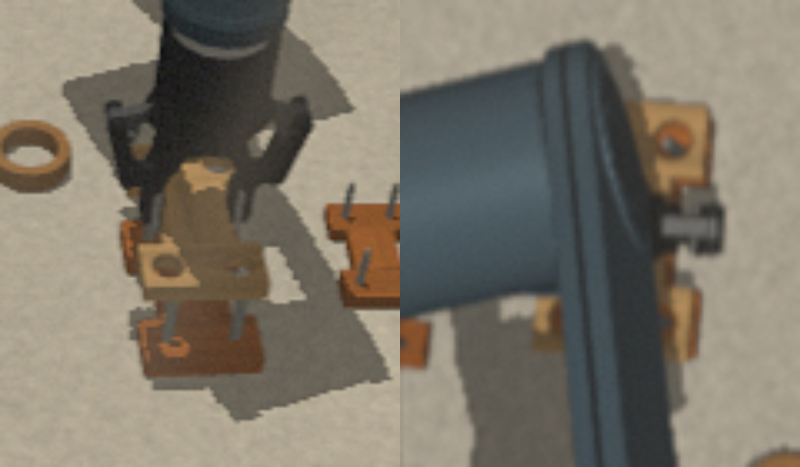

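It drifted 8 mm in y on the way down while still above the tips (bottom at about 79 mm). I'll correct in place before going on.

>>> {"method": "step_arm", "body": {
  "commands": [0.3,-0.003,-0.007,0,-0.01,0.3,-0.001,-0.003,0,0,0.3,0,0,0,0]
}}

```text
clock: 5.9
tool_pos: [0.4711, 0.237, 0.0823]
ee_rot: [[0.998, -0.06, 0.018], [-0.06, -0.998, -0.001], [0.018, -0.0, -1.0]]
ft_force: [-0.1, -0.6, -0.0]
width: 0.564
```

```bash
cat > look.py <<'E'
from h import *
import sys
from plant import manip
a=manip.get_image('scene');b=manip.get_image('top')
cv2.imwrite('pics/%s.png'%sys.argv[1],np.hstack([cv2.resize(a['img'][140:280,360:480,::-1],(400,467)),cv2.resize(b['img'][200:320,160:263,::-1],(400,467))]))
E
python3 - <<'E'
from h import *
delta([.471,.236,0.02],-3.2)
E
python3 look.py s5
```

```text
t 5.90 pos [0.4711 0.237  0.0823] yaw -3.43 w 0.564 F [-0.1 -0.6 -0. ]
tool shift mm [-1.1  1.  62.3] spin rad -0.004
```

View pics/s5.png

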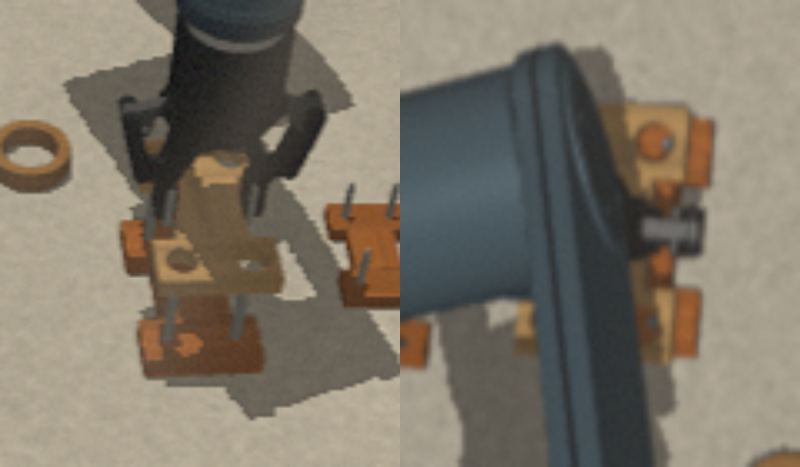

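```bash
python3 - <<'E'
from h import *
t=dict(np.load('top0.npz'));s=dict(np.load('scene0.npz'))
g=lambda x,y:[160+(x-400)/3.883,200+y/3.892]
f=lambda x,y:[360+x/3.333,140+y/3.336]
print('top hole',ray(t,g(655,142),.095),'post',ray(t,g(668,145),.067),'corner',ray(t,g(690,103),.095))
print('base corner',ray(t,g(713,118),.018))
print('scene hole',ray(s,[f(182,259)],.095),'front corners',ray(s,[f(285,276),f(153,281)],.095-.0))
print('post tips from t0: see')
i=np.hstack([cv2.resize(t['img'][220:300,185:255,::-1],(400,457),interpolation=2),cv2.resize(s['img'][185:260,385:450,::-1],(400,461),interpolation=2)[:457]])
cv2.imwrite('pics/post0.png',i)
E
```

```text
top hole [[0.51620919 0.2075357  0.095     ]] post [[0.51719584 0.20450962 0.067     ]] corner [[0.53779913 0.18886639 0.095     ]]
base corner [[0.53775514 0.18575456 0.018     ]]
scene hole [[0.52007899 0.2107723  0.095     ]] front corners [[0.54269142 0.27606736 0.095     ]
 [0.53820004 0.1874559  0.095     ]]
post tips from t0: see
```

View pics/post0.png

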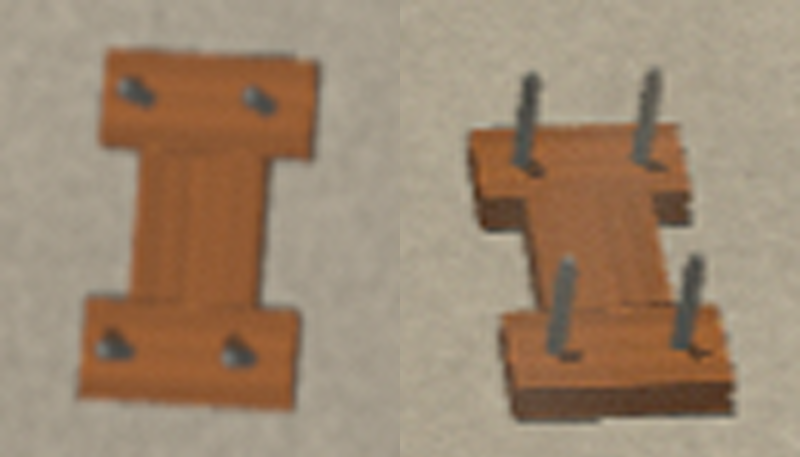

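```bash
python3 - <<'E'
from h import *
t=dict(np.load('top0.npz'));s=dict(np.load('scene0.npz'))
k=400/70;T=np.array([[123,82],[252,92],[106,341],[232,348]])/k+[185,220]
k2=400/65;S=(np.array([[531,74],[653,71],[567,260],[695,258]])-[400,0])/k2+[385,185]
for n,d,p in(('t',t,T),('s',s,S)):
    P=ray(d,p,.067);print(n,P.round(4)[:,:2].tolist(),P.mean(0).round(4))
E
```

```text
t [[0.5232, 0.2535], [0.5197, 0.2044], [0.4247, 0.2574], [0.4224, 0.2099]] [0.4725 0.2313 0.067 ]
s [[0.424, 0.2131], [0.4273, 0.2606], [0.5232, 0.2075], [0.527, 0.2548]] [0.4754 0.234  0.067 ]
```

Both views agree that hole minus post is about (-3, +3) mm, so the TCP target is (0.474, 0.234). I'll correct there, then lower in small steps with checks.

>>> {"method": "step_arm", "body": {
  "commands": [0.3,0.003,0.002,0.004,0,0.3,0.001,0,0.004,0,0.3,0,0,0,0]
}}

```text
clock: 6.25
tool_pos: [0.4762, 0.2349, 0.0749]
ee_rot: [[0.998, -0.058, 0.021], [-0.058, -0.998, -0.0], [0.021, -0.001, -1.0]]
ft_force: [-0.2, 0.3, -0.4]
width: 0.565
```

```bash
python3 - <<'E'
from h import *
delta([.474,.234,0.02],-3.2)
E
```

```text
t 6.25 pos [0.4762 0.2349 0.0749] yaw -3.34 w 0.565 F [-0.2  0.3 -0.4]
tool shift mm [-3.3  1.1 54.9] spin rad -0.002
```

>>> {"method": "step_arm", "body": {
  "commands": [0.3,-0.002,0,0.006,0,0.3,-0.001,0,0.006,0,0.3,0,-0.001,0.006,0]
}}

```text
clock: 6.5
tool_pos: [0.4744, 0.2362, 0.0563]
ee_rot: [[0.998, -0.059, 0.023], [-0.059, -0.998, 0.0], [0.023, -0.001, -1.0]]
ft_force: [0.2, 0.8, -0.3]
width: 0.565
```

```bash
python3 - <<'E'
from h import *
delta([.474,.234,0.02],-3.2)
E
```

```text
t 6.50 pos [0.4744 0.2362 0.0563] yaw -3.36 w 0.565 F [ 0.2  0.8 -0.3]
tool shift mm [-1.1  2.2 36.3] spin rad -0.003
```

Nothing is touching, and the tips are through the holes (bottom at about 55 mm against 68). I'll continue.

>>> {"method": "step_arm", "body": {
  "commands": [0.3,-0.001,0.002,0.007,0,0.3,0,0.001,0.007,0,0.3,0,0,0.006,0]
}}

```text
clock: 6.75
tool_pos: [0.4728, 0.233, 0.0334]
ee_rot: [[0.998, -0.058, 0.021], [-0.058, -0.998, -0.0], [0.021, -0.001, -1.0]]
ft_force: [-0.7, 0.5, -0.5]
width: 0.564
```

```bash
python3 - <<'E'
from h import *
delta([.474,.234,0.02],-3.2)
E
python3 look.py s6
```

```text
t 6.75 pos [0.4728 0.233  0.0334] yaw -3.33 w 0.564 F [-0.7  0.5 -0.5]
tool shift mm [ 0.9 -1.  13.4] spin rad -0.002
```

View pics/s6.png

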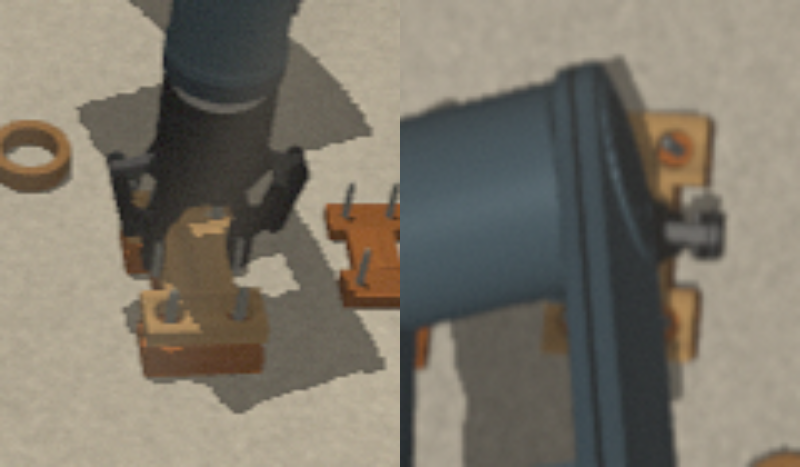

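The posts poke through the holes at (170,305) and (238,300) in the left crop and (672,148) in the right one. I'll lower to the seat and open.

>>> {"method": "step_arm", "body": {
  "commands": [0.3,0,0,0.006,0,0.3,0,0,0.004,0,0.3,0,0,0.003,0]
}}

```text
clock: 7.1
tool_pos: [0.4732, 0.2331, 0.0194]
ee_rot: [[0.998, -0.058, 0.021], [-0.058, -0.998, -0.0], [0.021, -0.001, -1.0]]
ft_force: [-2.4, 0.2, 18.4]
width: 0.562
```

```bash
python3 - <<'E'
from h import *
delta([.474,.234,0.02],-3.2)
E
```

```text
t 7.10 pos [0.4732 0.2331 0.0194] yaw -3.35 w 0.562 F [-2.4  0.2 18.4]
tool shift mm [ 0.8 -1.  -0.6] spin rad -0.003
```

It's seated (18 N contact at exactly the predicted height). Releasing.

>>> {"method": "step_arm", "body": {
  "commands": [0.8,0,0,0,0,0.9,0,0,0,0,0.9,0,0,0,0,1,0,0,0,0,1,0,0,-0.015,0,1,0,0,-0.03,0,1,0,0,-0.035,0,1,0,0,-0.035,0]
}}

```text
clock: 7.77
tool_pos: [0.4656, 0.2316, 0.1303]
ee_rot: [[0.998, -0.059, 0.005], [-0.059, -0.998, -0.005], [0.005, 0.004, -1.0]]
ft_force: [1.3, -0.5, 0.0]
width: 0.996
```

```bash
python3 - <<'E'
from h import *
delta([.66,.009,0.14],-15.4)
E
python3 look.py s7
```

```text
t 7.77 pos [0.4656 0.2316 0.1303] yaw -3.36 w 0.996 F [ 1.3 -0.5  0. ]
tool shift mm [207.1 210.9  -7.8] spin rad 0.210
```

View pics/s7.png

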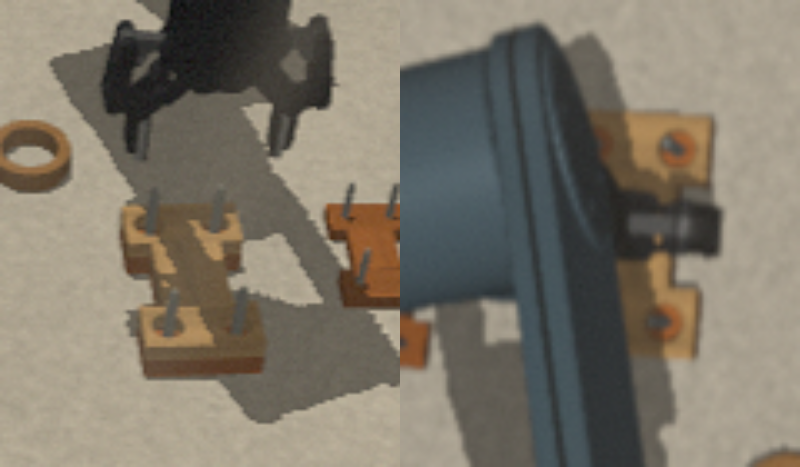

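The flat board lies flat on the base with all four posts through its holes. Now the ridged board.

>>> {"method": "step_arm", "body": {
  "commands": [1,0.01,0.01,0,0.1,1,0.015,0.015,0,0.1,1,0.02,0.02,0,0.01,1,0.025,0.025,0,0,1,0.025,0.025,0,0,1,0.025,0.025,0,0,1,0.025,0.02,0,0,1,0.02,0.015,0,0]
}}

```text
clock: 8.53
tool_pos: [0.5939, 0.0405, 0.14]
ee_rot: [[0.964, -0.265, 0.024], [-0.265, -0.964, 0.002], [0.023, -0.009, -1.0]]
ft_force: [0.6, 0.8, 0.6]
width: 1.004
```

```bash
python3 - <<'E'
from h import *
delta([.66,.0092,0.12],-15.4)
E
```

```text
t 8.53 pos [0.5939 0.0405 0.14  ] yaw -15.39 w 1.004 F [0.6 0.8 0.6]
tool shift mm [71.6 12.8 21.5] spin rad 0.000
```

>>> {"method": "step_arm", "body": {
  "commands": [1,0.025,0.003,0.005,0,1,0.025,0.003,0.005,0,1,0.015,0.003,0.005,0,1,0.003,0,0,0,1,0,0,0,0]
}}

```text
clock: 8.95
tool_pos: [0.6624, 0.0046, 0.1235]
ee_rot: [[0.962, -0.273, 0.025], [-0.273, -0.962, 0.0], [0.024, -0.007, -1.0]]
ft_force: [-0.2, -0.3, -0.5]
width: 0.998
```

```bash
python3 - <<'E'
from h import *
delta([.66,.0092,0.06],-15.4)
from plant import manip
d=manip.get_image('scene');cv2.imwrite('pics/s8.png',cv2.resize(d['img'][180:350,240:440,::-1],None,fx=3,fy=3))
E
```

```text
t 8.95 pos [0.6624 0.0046 0.1235] yaw -15.86 w 0.998 F [-0.2 -0.3 -0.5]
tool shift mm [-5.  -3.3 63.4] spin rad -0.008
```

View pics/s8.png

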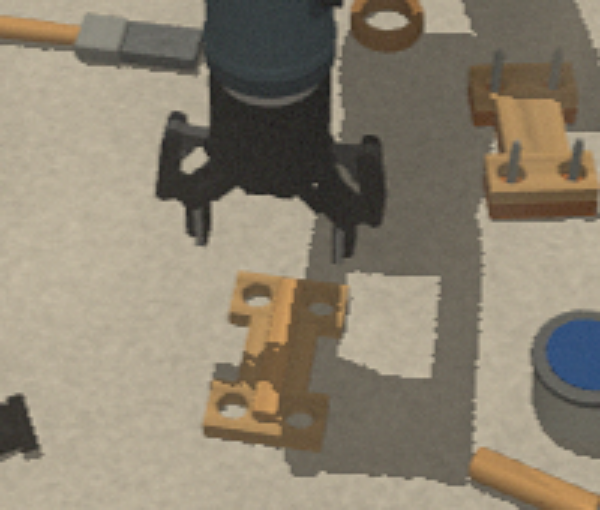

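The ridged board (crop (275,360)) is undisturbed below the open gripper. Descending.

>>> {"method": "step_arm", "body": {
  "commands": [1,-0.003,-0.003,0.02,-0.008,1,-0.002,0,0.02,0,1,0,0,0.02,0,1,0,0,0.005,0]
}}

```text
clock: 9.33
tool_pos: [0.6576, 0.0122, 0.0599]
ee_rot: [[0.965, -0.262, 0.028], [-0.262, -0.965, 0.0], [0.027, -0.008, -1.0]]
ft_force: [-0.9, -0.1, -0.1]
width: 1.003
```

```bash
python3 - <<'E'
from h import *
delta([.66,.0092,0.002],-15.4)
E
```

```text
t 9.33 pos [0.6576 0.0122 0.0599] yaw -15.22 w 1.003 F [-0.9 -0.1 -0.1]
tool shift mm [ 1.6  2.7 58. ] spin rad 0.003
```

>>> {"method": "step_arm", "body": {
  "commands": [1,0.001,0.002,0.02,0,1,0,0.001,0.018,0,1,0,0,0.01,0,1,0,0,0.003,0,1,0,0,0,0]
}}

```text
clock: 9.75
tool_pos: [0.6562, 0.013, 0.0098]
ee_rot: [[0.966, -0.258, 0.027], [-0.258, -0.966, 0.001], [0.026, -0.008, -1.0]]
ft_force: [0.3, 0.1, -0.1]
width: 1.001
```

```bash
python3 - <<'E'
from h import *
delta([.66,.0092,0.002],-15.4)
E
```

```text
t 9.75 pos [0.6562 0.013  0.0098] yaw -14.98 w 1.001 F [ 0.3  0.1 -0.1]
tool shift mm [4.4 2.8 7.9] spin rad 0.007
```

>>> {"method": "step_arm", "body": {
  "commands": [1,0.003,0.003,0.005,0.007,1,0.001,0.001,0.003,0,1,0,0,0,0]
}}

```text
clock: 10.0
tool_pos: [0.6609, 0.0082, 0.0044]
ee_rot: [[0.964, -0.265, 0.031], [-0.265, -0.964, 0.001], [0.03, -0.009, -1.0]]
ft_force: [-0.4, -0.3, -0.1]
width: 1.004
```

```bash
python3 - <<'E'
from h import *
delta([.66,.0092,0.002],-15.4)
E
```

```text
t 10.00 pos [0.6609 0.0082 0.0044] yaw -15.36 w 1.004 F [-0.4 -0.3 -0.1]
tool shift mm [-1.2 -0.7  2.4] spin rad 0.001
```

>>> {"method": "step_arm", "body": {
  "commands": [0.7,-0.001,0,0.002,0,0.5,0,0,0.001,0,0.3,0,0,0,0,0.3,0,0,0,0,0.3,0,0,0,0,0.3,0,0,0,0,0.3,0,0,0,0,0.3,0,0,0,0]
}}

```text
clock: 10.67
tool_pos: [0.6617, 0.0079, 0.0036]
ee_rot: [[0.964, -0.265, 0.035], [-0.265, -0.964, 0.0], [0.034, -0.009, -0.999]]
ft_force: [0.4, -0.2, -1.4]
width: 0.564
```

>>> {"method": "step_arm", "body": {
  "commands": [0.3,0,0,-0.015,0,0.3,0,0,-0.025,0,0.3,0,0,-0.03,0,0.3,0,0,-0.03,0,0.3,0,0,-0.025,0]
}}

```text
clock: 11.08
tool_pos: [0.6508, 0.0088, 0.1224]
ee_rot: [[0.964, -0.266, 0.015], [-0.266, -0.964, 0.003], [0.013, -0.007, -1.0]]
ft_force: [-0.8, 0.8, -0.3]
width: 0.565
```

```bash
python3 - <<'E'
from h import *
delta([.474,.234,0.14],-3.2)
from plant import manip
d=manip.get_image('scene');cv2.imwrite('pics/s9.png',cv2.resize(d['img'][180:350,240:440,::-1],None,fx=3,fy=3))
E
```

```text
t 11.08 pos [0.6508 0.0088 0.1224] yaw -15.41 w 0.565 F [-0.8  0.8 -0.3]
tool shift mm [-230.  -170.3  -19.4] spin rad -0.213
```

View pics/s9.png

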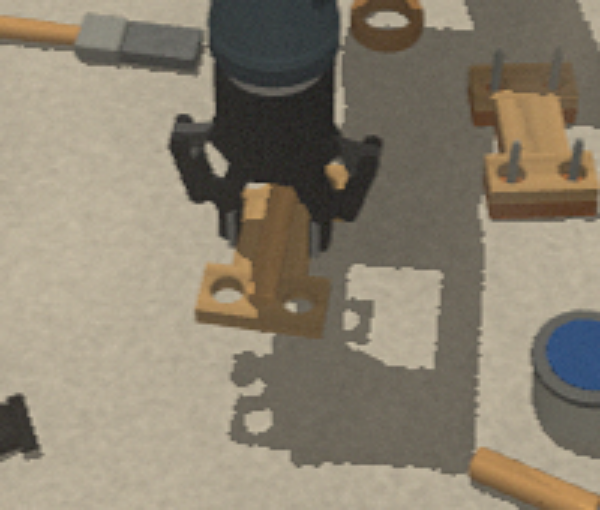

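Held. Carrying it over to the base.

>>> {"method": "step_arm", "body": {
  "commands": [0.3,-0.01,-0.005,-0.01,-0.1,0.3,-0.015,-0.015,-0.005,-0.1,0.3,-0.025,-0.025,0,-0.01,0.3,-0.025,-0.03,0,0,0.3,-0.025,-0.03,0,0,0.3,-0.025,-0.03,0,0,0.3,-0.02,-0.03,0,0,0.3,-0.015,-0.02,0,0]
}}

```text
clock: 11.8
tool_pos: [0.5073, 0.205, 0.1421]
ee_rot: [[0.998, -0.059, 0.036], [-0.059, -0.998, -0.001], [0.036, -0.001, -0.999]]
ft_force: [0.7, 0.2, -1.6]
width: 0.561
```

```bash
python3 - <<'E'
from h import *
delta([.474,.234,0.12],-3.2)
E
```

```text
t 11.80 pos [0.5073 0.205  0.1421] yaw -3.39 w 0.561 F [ 0.7  0.2 -1.6]
tool shift mm [-35.7 -27.   20.9] spin rad -0.003
```

>>> {"method": "step_arm", "body": {
  "commands": [0.3,-0.015,-0.011,0.004,0,0.3,-0.013,-0.01,0.008,0,0.3,-0.004,-0.002,0.01,0,0.3,0,0,0.008,0,0.3,0,0,0,0]
}}

```text
clock: 12.22
tool_pos: [0.4707, 0.2369, 0.1098]
ee_rot: [[0.998, -0.05, 0.035], [-0.05, -0.999, 0.001], [0.035, -0.002, -0.999]]
ft_force: [-0.0, -0.4, -1.9]
width: 0.557
```

```bash
python3 - <<'E'
from h import *
delta([.474,.234,0.09],-3.2)
E
```

```text
t 12.22 pos [0.4707 0.2369 0.1098] yaw -2.89 w 0.557 F [-0.  -0.4 -1.9]
tool shift mm [ 2.7  2.8 19.9] spin rad 0.005
```

>>> {"method": "step_arm", "body": {
  "commands": [0.3,0.002,0.002,0.01,0.005,0.3,0.001,0.001,0.01,0,0.3,0,0,0.002,0,0.3,0,0,0,0]
}}

```text
clock: 12.55
tool_pos: [0.4768, 0.232, 0.0857]
ee_rot: [[0.998, -0.058, 0.036], [-0.058, -0.998, 0.0], [0.036, -0.002, -0.999]]
ft_force: [0.9, 0.2, -1.1]
width: 0.564
```

```bash
python3 - <<'E'
from h import *
delta([.474,.234,0.085],-3.2)
E
python3 look.py s10
```

```text
t 12.55 pos [0.4768 0.232  0.0857] yaw -3.33 w 0.564 F [ 0.9  0.2 -1.1]
tool shift mm [-3.  -1.9  0.6] spin rad -0.002
```

View pics/s10.png

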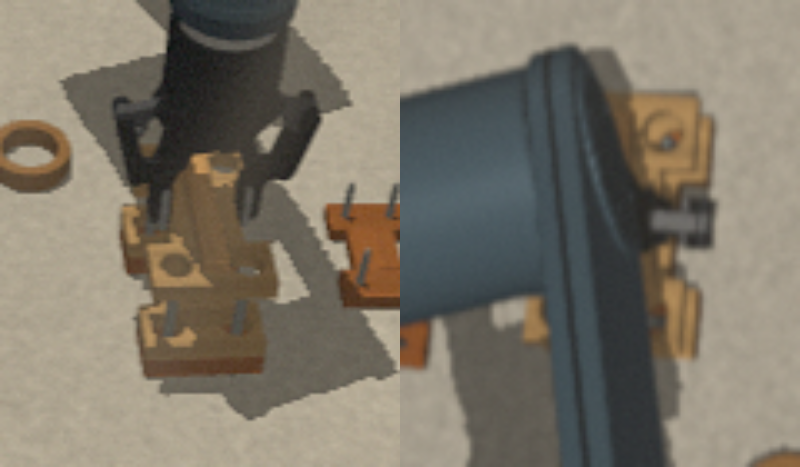

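```bash
python3 - <<'E'
from h import *
t=dict(np.load('top0.npz'));s=dict(np.load('scene0.npz'))
g=lambda x,y:[160+(x-400)/3.883,200+y/3.892]
f=lambda x,y:[360+x/3.333,140+y/3.336]
print(ray(t,g(665,131),.096)-[.5197,.2044,0],ray(s,f(178,265),.096)-[.5232,.2075,0])
E
```

```text
[[ 0.00249116 -0.00234021  0.096     ]] [[ 0.00306296 -0.00081735  0.096     ]]
```

Both views put the holes at +2.8 mm x and -1.6 mm y from the posts, which matches the (0.474, 0.234) target. I'll correct and lower.

>>> {"method": "step_arm", "body": {
  "commands": [0.3,-0.002,-0.002,0.004,0,0.3,-0.001,0,0.004,0,0.3,0,0,0.002,0]
}}

```text
clock: 12.9
tool_pos: [0.4757, 0.2343, 0.0766]
ee_rot: [[0.997, -0.059, 0.039], [-0.059, -0.998, 0.001], [0.039, -0.004, -0.999]]
ft_force: [-0.9, 0.7, -1.1]
width: 0.562
```

```bash
python3 - <<'E'
from h import *
delta([.474,.234,0.036],-3.2)
E
```

```text
t 12.90 pos [0.4757 0.2343 0.0766] yaw -3.40 w 0.562 F [-0.9  0.7 -1.1]
tool shift mm [-3.3  0.5 40.5] spin rad -0.004
```

>>> {"method": "step_arm", "body": {
  "commands": [0.3,-0.002,0,0.006,0,0.3,-0.001,0,0.006,0,0.3,0,0,0.005,0]
}}

```text
clock: 13.15
tool_pos: [0.4737, 0.2349, 0.0589]
ee_rot: [[0.997, -0.059, 0.042], [-0.059, -0.998, 0.002], [0.041, -0.004, -0.999]]
ft_force: [-0.1, 0.1, -1.4]
width: 0.561
```

```bash
python3 - <<'E'
from h import *
delta([.474,.234,0.036],-3.2)
E
python3 look.py s11
```

```text
t 13.15 pos [0.4737 0.2349 0.0589] yaw -3.38 w 0.561 F [-0.1  0.1 -1.4]
tool shift mm [-0.6  0.9 22.9] spin rad -0.003
```

View pics/s11.png

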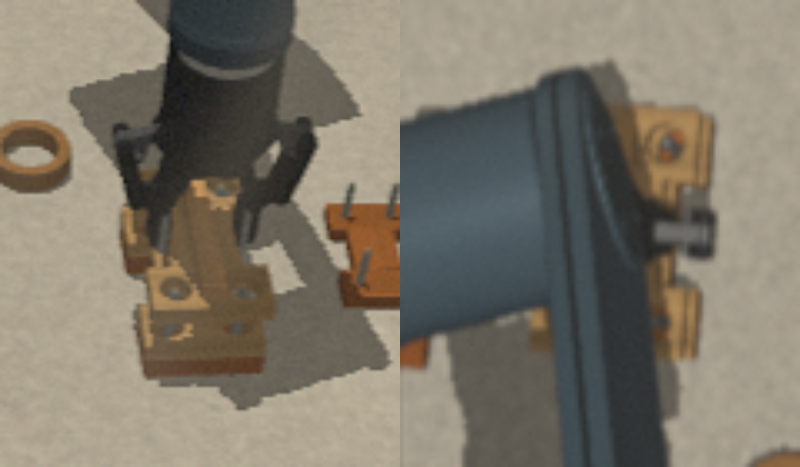

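The tips are inside the holes (left crop (175,288) and (243,293), right crop (668,147)), and there is no contact force. I'll continue down.

>>> {"method": "step_arm", "body": {
  "commands": [0.3,-0.001,0.001,0.006,0,0.3,0,0,0.006,0,0.3,0,0,0.004,0]
}}

```text
clock: 13.5
tool_pos: [0.4735, 0.2339, 0.0418]
ee_rot: [[0.997, -0.059, 0.042], [-0.059, -0.998, 0.002], [0.041, -0.004, -0.999]]
ft_force: [-0.1, -0.1, -1.9]
width: 0.556
```

```bash
python3 - <<'E'
from h import *
delta([.474,.234,0.036],-3.2)
E
```

```text
t 13.50 pos [0.4735 0.2339 0.0418] yaw -3.37 w 0.556 F [-0.1 -0.1 -1.9]
tool shift mm [ 0.3 -0.1  5.8] spin rad -0.003
```

>>> {"method": "step_arm", "body": {
  "commands": [0.3,0,0,0.004,0,0.3,0,0,0.003,0,0.3,0,0,0.001,0]
}}

```text
clock: 13.75
tool_pos: [0.4736, 0.2339, 0.0354]
ee_rot: [[0.997, -0.059, 0.041], [-0.059, -0.998, 0.002], [0.041, -0.004, -0.999]]
ft_force: [-5.8, -2.5, 15.6]
width: 0.562
```

```bash
python3 - <<'E'
from h import *
delta([.474,.234,0.036],-3.2)
E
```

```text
t 13.75 pos [0.4736 0.2339 0.0354] yaw -3.38 w 0.562 F [-5.8 -2.5 15.6]
tool shift mm [ 0.4 -0.2 -0.6] spin rad -0.003
```

Seated at the predicted height (15.6 N). Opening, then rising and backing the arm away.

>>> {"method": "step_arm", "body": {
  "commands": [0.8,0,0,0,0,0.9,0,0,0,0,1,0,0,0,0,1,0,0,0,0,1,0,0,-0.015,0,1,0,0,-0.03,0,1,0,0,-0.035,0,1,0,0,-0.035,0]
}}

```text
clock: 14.42
tool_pos: [0.4639, 0.232, 0.1451]
ee_rot: [[0.998, -0.06, 0.024], [-0.06, -0.998, -0.003], [0.024, 0.001, -1.0]]
ft_force: [1.1, -0.4, -0.6]
width: 0.995
```

>>> {"method": "step_arm", "body": {
  "commands": [1,0,0.03,-0.02,0,1,0,0.038,-0.01,0,1,0,0.038,0,0,1,0,0.038,0,0,1,0,0.038,0,0,1,0,0.03,0,0,1,0,0.02,0,0,1,0,0,0,0]
}}

```text
clock: 15.08
tool_pos: [0.4557, -0.0062, 0.1858]
ee_rot: [[0.998, -0.051, 0.047], [-0.051, -0.999, -0.002], [0.047, -0.001, -0.999]]
ft_force: [1.2, 0.1, 0.4]
width: 0.998
```

```bash
python3 look.py s12; python3 - <<'E'
from h import *
from plant import manip
delta([.474,.234,0.2],-3.2)
d=manip.get_image('top')
for z in(.046,.014):
  for u,c,s,a in comps(d,z,(130,75,470,310)):print(z,u,c.round(4),np.round(s,1),round(a,2))
dm=d['depth'];
for uv in((212,240),(230,280),(210,280),(220,262)):
  Z=dm[uv[1],uv[0]];X=d['R'].T@(np.array([(uv[0]-d['cx'])/d['fx']*Z,(uv[1]-d['cy'])/d['fy']*Z,Z])-d['t']);print(uv,X.round(4))
E
```

```text
t 15.18 pos [ 0.4555 -0.0034  0.1856] yaw -2.90 w 1.003 F [-0.9  0.6  1. ]
tool shift mm [   7.1 -238.1  -13.5] spin rad 0.005
0.046 [155. 272.] [0.4417 0.3669] [94.1 58.1] -5.52
0.046 [218. 259.] [0.4709 0.2305] [140.6  89.9] -3.14
0.046 [436. 242.] [ 0.513  -0.2529] [136.7  84.4] 6.58
0.046 [136. 200.] [0.6013 0.4113] [63.1 35.3] 2.21
0.046 [249. 124.] [0.778  0.1679] [90.6 23.3] 55.9
0.046 [354. 101.] [ 0.833  -0.0707] [127.3  61.2] 87.55
0.014 [155. 272.] [0.4425 0.3759] [96.7 59.7] -5.52
0.014 [218. 259.] [0.4725 0.2359] [144.4  92.3] -3.14
0.014 [436. 242.] [ 0.5158 -0.2607] [140.4  86.7] 6.58
0.014 [136. 200.] [0.6065 0.4215] [64.8 36.3] 2.21
0.014 [249. 124.] [0.788  0.1715] [93.1 23.9] 55.9
0.014 [354. 101.] [ 0.8445 -0.0735] [130.8  62.9] 87.55
(212, 240) [0.5129 0.2453 0.0444]
(230, 280) [0.425  0.2072 0.0193]
(210, 280) [0.4244 0.2473 0.0457]
(220, 262) [0.4635 0.224  0.0598]
```

View pics/s12.png

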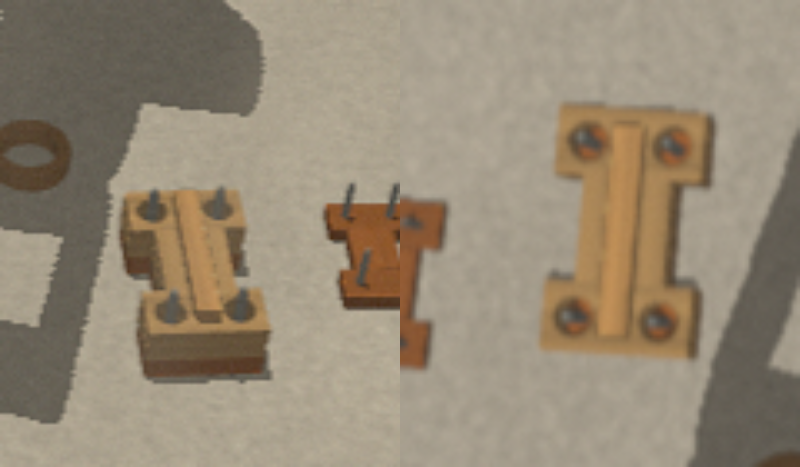

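The picture shows both boards stacked over all four posts (left crop (205,290), right crop (625,230)). Depth puts the board's top at 44–46 mm (46 when seated) and the ridge at 60 mm (58 expected). The undrilled board hasn't moved. Handing in.

```bash
python3 -c "
from plant import manip
print(manip.sign_off())"
```

```text
the job is handed in; nothing more can be done
None
```

The press is assembled and handed in at about 15 s of the 64 s allowed. I lowered the flat drilled board over the four posts of the 140 mm base, let go and checked it was seated. Then I lowered the ridged board on top of it, ridge up, opened the gripper and backed the arm well clear. Sign-off reports no verdict.

**Last checks**
- **Seating:** both boards met their seats at the expected tool heights, with 16–18 N of contact. Depth puts the ridged board's top at 44–46 mm (46 when seated) and the ridge at about 60 mm (58 expected).
- **Alignment:** all four posts show through the holes in both views. The stack is turned -3.1° against the base's -3.2°, and its centre is about 2 mm from the base's.
- **Undrilled board:** it reads within 1 mm of where it started.

**Disagreements**
- **Views:** an early corner check gave x errors of -1 and +7 mm in the two cameras. I used post-to-hole offsets instead, and those agreed within about 1.5 mm.
- **Drift:** the arm drifted up to 8 mm sideways while lowering the first board and tilted up to 0.04 rad. I corrected the drift above the post tips.
- **Depth reading:** one of the four final depth readings gave 19 mm. It was probably taken in a hole, looking down at the base.

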